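# Choke to full and prime the bench engine for a cold start

## Task

Get the small engine ready for a cold start: with a fingertip, push the choke lever (the one with the upright flat tab) counter-clockwise as seen from above, past the half-choke click and all the way to its far stop, and leave it there. Then press the round primer button between the levers fully in and let it come back out. Only push, never pinch the tab, press the primer only once the choke is at full, and leave the throttle lever (the one with the ball) and the loose things as they are.

Things in the scene. Friction and masses are not known exactly. Their poses are not given: they have to be found in the camera images.
- engine: Small engine on a 420 x 480 x 18 mm plywood board, fixed. Origin: on the bench under the middle of its control deck, a level grey plate 150 (x) by 320 (y) mm, top 100 mm above the bench. Its x axis points to the red recoil cover (184 mm across, axis at x = 165, top 134 mm up); fins at +y, muffler at -y, both below 120 mm. Two lever units 170 mm apart in y (sides vary), primer between.
- choke_pivot (a point): Axis of the choke lever at the arm's underside, 112 mm above the bench. It is 40 mm from the centre of a steel disc, 120 mm across and 6 mm thick, on the deck. Thin pegs at the ends of travel and three black marks show the three places.
- choke_tab (a point): Middle of the top edge of the choke lever's upright flat tab, 155 mm above the bench, 75 mm from the pivot. The tab: steel plate 30 mm wide (along the arm), 4 mm thick, 43 mm high from the underside of the flat arm (14 mm wide, 5 thick). A black pad (24 mm wide, 3 thick, 122 to 152 mm up) on each broad face makes it 10 mm thick. The broad faces look along the travel.
- choke (a joint): Choke lever angle, rad, growing counter-clockwise seen from above: about 0 at the start (off), 0.55 half choke (first click), 1.11 full, against the far stop. At half the arm points roughly to the robot. Spring detents: leaving a place takes up to about 6 N at the tab; past 0.35 it snaps to half, past 0.9 to full; let go before 0.2 or 0.75 it springs back.
- throttle_knob (a point): Centre of the throttle lever's black ball, 26 mm diameter, 146 mm above the bench, on an arm like the choke's, 75 mm from its pivot. Must stay where it is; it moves easily (under 2 N).
- primer_top (a point): Top centre of the primer, a round spring button of 26 mm diameter in a dark housing on the deck between the two lever units. Out, its top is 122 mm above the bench, 10 mm above the housing (42 mm across). It goes down 6 mm with 5 N at the bottom, and springs back.
- primer (a joint): How far the primer is pressed in, m: 0 = out, 0.006 = fully in.
- oil_bottle: Loose white bottle, 48 mm diameter, 110 mm tall, standing on the plywood board at its robot-side edge. Origin: centre of its underside. Leave alone.
- plug_socket: Loose steel spark-plug socket, 26 mm diameter, 65 mm tall, standing on the board on the robot side. Origin: centre of its underside. Leave alone.
- spanner: Loose steel spanner 160 mm long lying flat on the bench beside the board; origin at its middle. Leave alone.

How it is judged (in metres and radians):
On the way, in this order (a step that is already met when the one before it is completed fails the run):
1. the choke lever is at full, against its far stop (value of joint choke above 1.04 rad), for 0.2 s.
2. the primer is pressed fully in (value of joint primer above 0.0045 m), for 0.05 s.
At the end, for the whole second after the job is handed in: The choke lever rests at full (joint above 1.04 rad), the primer has been pressed in (at least 4.5 mm of 6) after that and is out again (under 1.5 mm), the throttle ball is within 12 mm of its start, and the bottle, socket and spanner are within 20 mm of theirs, the first two upright (value of joint choke above 1.04 rad and value of joint primer below 0.0015 m and distance of throttle_knob from where it was at the start of the episode below 0.012 m and distance of each of oil_bottle, plug_socket, spanner from where it was at the start of the episode below 0.02 m and angle between each of oil_bottle, plug_socket's own z axis and vertical below 0.2 rad); the robot touches nothing.
It fails at once if the primer is pressed before the choke is at full (value of joint primer above 0.003 m and value of joint choke below 1 rad).
It fails at once if the tab is pinched: both its faces pressed by the fingers at once (contact force between the fingers and choke_c2 above 1 N and contact force between the fingers and choke_c3 above 1 N).
It fails at once if the throttle lever is moved by more than 12 mm (distance of throttle_knob from where it was at the start of the episode above 0.012 m).
It fails at once if a loose thing is lifted or shifted by more than 20 mm (distance of any of oil_bottle, plug_socket, spanner from where it was at the start of the episode above 0.02 m).
It also fails if it takes over 48 s, if anything falls off the work surface, if the arm or the gripper's body presses on something with over 40 N, if the wrist force passes 120 N, or if a joint passes its speed limit or range.

## Robot

A 6-joint arm with a two-finger parallel gripper is mounted at the origin on the work surface. World frame = base frame: x ahead of the robot, y to its left, z up, the work surface at z = 0. Lengths are in m, angles in degrees, forces in N, time in s.
With the tool pointing down it reaches from about 0.425 to 1.125 m from the base axis. Payload 14.9 kg.
Tool frame: the origin (TCP) lies where the fingers leave the gripper's body, on its centre line; the fingertips stand 78 mm ahead of it and the grasp point (between the pads) lies 60 mm ahead of it; z points along the fingers, y is the line along which they close (so a half turn about z gives the same grasp; the last joint's range is limited). The gripper opens to 91 mm and grips with 3 to 60 N. Pads are 32 mm wide; open, the fingers measure 118 mm over their backs; the gripper's body (76 mm by 178 mm) begins 60 mm behind the grasp point.
Start: joints at [63.696, 21.709, 99.362, -0, 58.929, -1.908], TCP at [0.289, 0.638, 0.292] pointing down, gripper open.
Joint ranges: [-158.91, 158.91], [-42.39, 125.64], [0.06, 152.35], [-60.88, 240.88], [17.5, 164.5], [-176.32, 176.32]. Speed limits (degrees/s): [108.29, 108.29, 136.94, 180, 180, 180].

## Interface

Orientations are given as [roll, pitch, yaw] about the fixed x, y, z axes, in that order (R = Rz(yaw) Ry(pitch) Rx(roll)).
In Python, from rig import env, sense, eyes, workorder gives the robot as it stands. The module is installed in compiled form; this text tells all that it offers. Calls block until the motion is done:
- env.move_pose(position, orientation): joint-space move of the TCP to a pose.
- env.servo_line(position, orientation=None, speed=0.15): straight line of the TCP; orientation=None keeps the orientation; speed is the mean speed in m/s.
- env.movej(angles): joint-space move.
- env.gripper_to(opening, force=None): finger opening in m; force is the grip in N (None keeps the last); returns when the fingers have stopped.
- env.wait(seconds).
- env.inverse_kinematics(position, orientation): joint angles nearest the present ones, or None.
- sense(): the state.
- eyes.read_camera(name): name is "side" or "top" or "wrist"; returns a dict with "img" (420x560x3 uint8, red, green, blue), "range_z" (420x560 float32, m along the optical axis (not along the pixel's ray), 0 where there is no reading), "mtx" (3x3 intrinsics, pixels), "extrinsics" (4x4, takes a point from world to camera coordinates). Camera axes: x right, y up, looking along -z (the intrinsics and any distortion apply to the point x, -y, -z); pixel columns grow to the right and rows downward; lengths in m; the calibration is good to about 2 mm. A picture is of the moment at which its call begins.
A pose or a line that the arm cannot do raises env.MotionError and nothing moves.
- workorder.close_job(): hands the job in; it is judged then, once.
Trained networks look in the newest picture that a camera, given by its name, has taken for a name from the list of things; names that differ only in an ending like _2 or _b are one class to them, and where a whole thing is asked for, a point or a joint stands for the part that bears it (a point fixed in the world has none). Each returns a list of dicts, best first, with "confidence" (0 to 1); they miss things now and then, are a little off and sometimes report something else, mostly with a low value. They report only what shows in the picture. A call takes as long as a camera call.
- eyes.outline_of(query, camera): "mask" (420x560 bool, what is visible of it).
- eyes.place_of(query, camera): "point" ([x, y, z] in m, in the coordinates of the camera as it stood for that picture, good to about 4 mm: a listed point, or the origin of a listed thing).
The state is a dict: "clock": time; "q": joint angles; "joint_vel": joint speeds; "joint_torque": joint torques, N m; "ee_pos": TCP position; "ee_rot": TCP orientation; "contact_force": force on the tool from outside, world axes, zero at the start; "moment": the same for the moment, N m; "gripper_width": finger opening in m; "grip_force": force on a finger pad.
Only numpy, scipy, OpenCV 4.12 (cv2) and the standard library are available. Lean on these libraries where they do the work, as an engineer would, in place of code of your own. Each camera call takes 0.05 s, during which the arm holds its last target. There are 200 camera calls.

## Working session

There is one attempt and no reset: what is moved stays moved. The work goes in short steps, each a Python script; the robot and the scene stay as the last script left them, time stands still between calls to the robot, and variables do not carry over. Pictures are saved under pics/ and viewed, at most 10 in all, crops included, and the job is handed in when it is done.

```bash
mkdir -p pics; cat > h.py <<'E'
import numpy as np, cv2
from rig import env, sense, eyes, workorder
def snap(cam,fn=None):
    c=eyes.read_camera(cam)
    if fn: cv2.imwrite('pics/'+fn,c['img'][:,:,::-1])
    return c
def w(c,p):
    return (np.linalg.inv(c['extrinsics'])@np.r_[p,1])[:3]
def deproj(c,u,v,z=None):
    K=c['mtx']; d=c['range_z'][int(v),int(u)] if z is None else z
    x=(u-K[0,2])/K[0,0]*d; y=(v-K[1,2])/K[1,1]*d
    return w(c,[x,-y,-d])
def proj(c,P):
    p=(c['extrinsics']@np.r_[P,1])[:3]; K=c['mtx']; q=K@np.array([p[0],-p[1],-p[2]]); return q[:2]/q[2]
E
python3 - <<'E'
from h import *
print(sense())
for cam in ['top','side']:
    c=snap(cam,cam+'0.png')
    for n in ['engine','choke_pivot','choke_tab','throttle_knob','primer_top','oil_bottle','plug_socket','spanner']:
        print(cam,n,[(w(c,r['point']).round(4).tolist(),round(r['confidence'],2),proj(c,w(c,r['point'])).round().tolist()) for r in eyes.place_of(n,cam)[:2]])
E
```

```text
{'clock': 0.0, 'q': array([ 6.36950237e+01,  2.17384605e+01,  9.93959474e+01, -8.46332547e-05,
        5.89290998e+01, -1.90672518e+00]), 'joint_vel': array([-0.04724626, -0.06920609, -0.00109002, -0.04488137, -0.08683328,
       -0.04265111]), 'joint_torque': array([-2.91665162e-05, -7.63737774e+01, -4.34362543e+01,  6.50114380e-02,
        4.24894562e-02, -1.03420823e-04]), 'ee_pos': array([0.28900507, 0.63720719, 0.29158595]), 'ee_rot': array([-1.79936525e+02, -2.04065497e-03,  1.55601791e+02]), 'contact_force': array([0.07736838, 0.15693743, 0.10862626]), 'moment': array([ 0.00504226, -0.0090962 ,  0.02962058]), 'grip_force': 0.0, 'gripper_width': 0.09126787543859309}
top engine [([0.5975, -0.0471, -0.0035], 0.61, [277.0, 187.0]), ([0.5678, -0.3596, 0.0016], 0.56, [419.0, 200.0])]
top choke_pivot [([0.636, 0.0375, 0.1134], 0.63, [233.0, 155.0])]
top choke_tab [([0.5738, 0.0795, 0.157], 0.75, [208.0, 180.0])]
top throttle_knob [([0.5572, -0.1474, 0.1427], 0.63, [329.0, 191.0])]
top primer_top [([0.6087, -0.0463, 0.1199], 0.52, [276.0, 167.0])]
top oil_bottle [([0.4813, 0.0712, 0.0206], 0.61, [220.0, 238.0])]
top plug_socket [([0.481, -0.0806, 0.0159], 0.72, [292.0, 238.0])]
top spanner [([0.5674, -0.3613, -0.0011], 0.75, [420.0, 200.0])]
side engine [([0.5914, -0.0459, 0.0017], 0.78, [291.0, 242.0])]
side choke_pivot [([0.6346, 0.0394, 0.1137], 0.55, [287.0, 176.0])]
side choke_tab [([0.5754, 0.0852, 0.1507], 0.94, [253.0, 160.0])]
side throttle_knob [([0.561, -0.1439, 0.1456], 0.69, [309.0, 217.0])]
side primer_top [([0.611, -0.0465, 0.121], 0.61, [300.0, 195.0])]
side oil_bottle [([0.4805, 0.0778, 0.0176], 0.82, [220.0, 224.0])]
side plug_socket [([0.4819, -0.081, 0.0178], 0.77, [255.0, 265.0])]
side spanner [([0.5638, -0.3545, 0.002], 0.58, [382.0, 351.0])]
```

```bash
python3 - <<'E'
import cv2,numpy as np
a=cv2.imread('pics/top0.png')[100:280,160:400]; b=cv2.imread('pics/side0.png')[100:320,180:420]
a=cv2.resize(a,(400,300),interpolation=2);b=cv2.resize(b,(400,367),interpolation=2)[:300]
cv2.imwrite('pics/ab.png',np.hstack([a,b]))
E
```

```text
(no output)
```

View pics/ab.png

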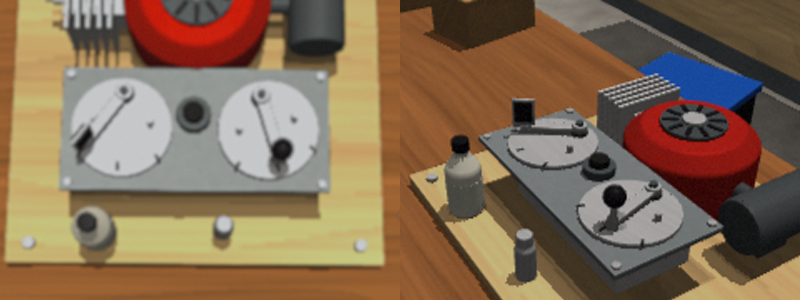

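The choke is the left unit, with its tab at about (83,135) in the crop. The throttle ball is at (282,150) and the primer between them at (193,113). This agrees with the networks. Next I go above the push start and take one closer look.

```bash
python3 - <<'E'
from h import *
env.gripper_to(0.0)
env.move_pose([0.585,0.09,0.36],[180,0,150])
c=snap('wrist','w1.png')
for n in ['choke_pivot','choke_tab','primer_top','throttle_knob']:
    print(n,[(w(c,r['point']).round(4).tolist(),round(r['confidence'],2),proj(c,w(c,r['point'])).round().tolist()) for r in eyes.place_of(n,'wrist')[:2]])
s=sense();print(s['clock'],s['gripper_width'],s['q'],s['ee_pos'],s['contact_force'])
E
```

```text
choke_pivot []
choke_tab [([0.5776, 0.0835, 0.1563], 0.88, [267.0, 203.0])]
primer_top []
throttle_knob [([0.5602, -0.1446, 0.1456], 0.86, [67.0, 295.0])]
4.75 0.0004848673449528844 [ 6.52591237e+00  7.68960982e+00  1.09585995e+02  2.61646107e-04
  6.27313830e+01 -5.35051937e+01] [0.58497827 0.0903706  0.35993814] [-0.70595107 -0.55969214 -0.80275344]
```

View pics/w1.png

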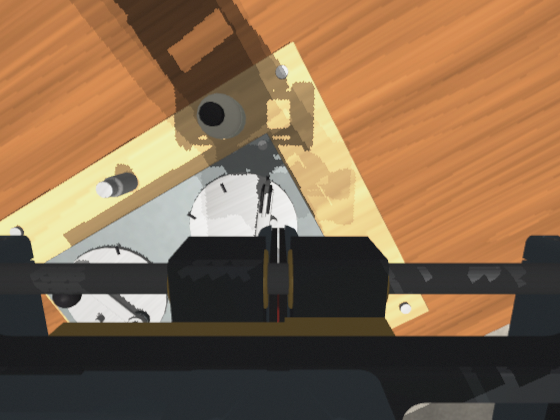

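The wrist view shows the tab edge-on at (267,203), clear of the bottle at (215,115). So tab ≈ (0.5765, 0.0835), pivot ≈ (0.6353, 0.0385) and arm angle ≈ 142.6°. Now I descend on the clockwise side and push along the arc.

```bash
cat > push.py <<'E'
from h import *
P=np.array([0.6353,0.0385]); a0=np.arctan2(0.045,-0.0588); Z=0.208
def pose(th,off,r=0.075,z=Z):
    a=a0+th; e=np.array([np.cos(a),np.sin(a)]); t=np.array([-e[1],e[0]])
    return [*(P+r*e-off*t),z],[180,0,np.degrees(a)]
def st(tag):
    s=sense(); print(tag,round(s['clock'],2),s['ee_pos'].round(4),s['contact_force'].round(1)); return s['contact_force']
E
python3 - <<'E'
from push import *
env.move_pose(*pose(0,0.045,z=0.30))
env.servo_line(*pose(0,0.045))
st('down')
env.servo_line(*pose(0,0.021),speed=0.06); f0=st('near')
for th in np.arange(0.1,1.12,0.1):
    env.servo_line(*pose(th,0.0185),speed=0.06)
    f=st(round(th,2))
    if np.linalg.norm(f-f0)>20: print('force stop'); break
snap('top','t2.png');snap('side','s2.png')
c=snap('top')
for n in ['choke_tab']:
    for cam in ['top','side']:
        c=snap(cam); print(cam,[(w(c,r['point']).round(4),r['confidence']) for r in eyes.place_of(n,cam)[:2]])
E
```

```text
down 5.9 [0.6037 0.1198 0.2092] [1.2 0.2 0.1]
near 6.45 [0.5885 0.1005 0.2082] [ 0.3 -0.1 -0.5]
0.1 6.77 [0.5819 0.0939 0.2084] [ 4.1  3.2 -0.5]
0.2 7.04 [0.5763 0.0882 0.2081] [1.2 1.6 0.8]
0.3 7.32 [0.5713 0.0818 0.2078] [ 1.1 -0.3 -0.2]
0.4 7.59 [0.5674 0.0752 0.2079] [ 1.2  0.2 -0.4]
0.5 7.87 [0.5642 0.0683 0.208 ] [ 0.2 -0.6 -1.1]
0.6 8.14 [0.5616 0.0611 0.208 ] [-0.2 -0.5 -0. ]
0.7 8.42 [0.5598 0.0539 0.2081] [ 1.3  3.8 -0.5]
0.8 8.69 [0.5585 0.046  0.2081] [0.5 1.3 1.1]
0.9 8.97 [0.5581 0.0382 0.208 ] [0.6 0.5 0. ]
1.0 9.24 [0.5585 0.0305 0.208 ] [ 0.2  0.7 -0.3]
1.1 9.52 [0.5597 0.023  0.208 ] [ 0.  -0.4 -0.8]
top []
side []
```

Both clicks show in the force readings. I'll advance in small steps until the stop pushes back, then withdraw and look.

```bash
python3 - <<'E'
from push import *
f0=sense()['contact_force']
for th in np.arange(1.12,1.30,0.02):
    env.servo_line(*pose(th,0.0185),speed=0.03); env.wait(0.1)
    f=st(round(th,2))
    if np.linalg.norm(f)>6: break
env.wait(0.3)
env.servo_line(*pose(th-0.02,0.045),speed=0.1)
env.servo_line(*pose(th-0.02,0.045,z=0.30))
env.move_pose([0.60,0.16,0.34],[180,0,150])
for cam in ['top','side']:
    c=snap(cam,cam+'3.png')
    for n in ['choke_tab','choke_pivot','primer_top','throttle_knob']:
        print(cam,n,[(w(c,r['point']).round(4),round(r['confidence'],2)) for r in eyes.place_of(n,cam)[:2]])
a=cv2.imread('pics/top3.png')[100:280,160:400]; b=cv2.imread('pics/side3.png')[100:280,180:420]
cv2.imwrite('pics/ab3.png',cv2.resize(np.hstack([a,b]),(800,300),interpolation=2))
st('end')
E
```

```text
1.12 10.22 [0.56   0.0213 0.208 ] [-0.1  0.1  0.8]
1.14 10.57 [0.5603 0.0198 0.208 ] [-0.3 -0.1  0.3]
1.16 10.92 [0.5607 0.0183 0.208 ] [-0.   0.9 -0.8]
1.18 11.27 [0.5612 0.0168 0.208 ] [ 1.  -1.4  0.5]
1.2 11.62 [0.5612 0.016  0.2079] [-2.8 10.6  1.8]
top choke_tab [(array([5.70e-01, 1.00e-04, 1.54e-01]), 0.84)]
top choke_pivot [(array([0.6371, 0.0369, 0.112 ]), 0.84)]
top primer_top [(array([ 0.5681, -0.3596,  0.0011]), 0.65), (array([ 0.6115, -0.0465,  0.1224]), 0.48)]
top throttle_knob [(array([ 0.5549, -0.1493,  0.1433]), 0.64)]
side choke_tab [(array([0.5723, 0.0019, 0.1517]), 0.55)]
side choke_pivot []
side primer_top [(array([ 0.5606, -0.1443,  0.1476]), 0.64), (array([ 0.5919, -0.0437, -0.0017]), 0.61)]
side throttle_knob [(array([ 0.5606, -0.1453,  0.1479]), 0.9)]
end 14.76 [0.6    0.1599 0.34  ] [ 0.1 -0.3  1.1]
```

View pics/ab3.png

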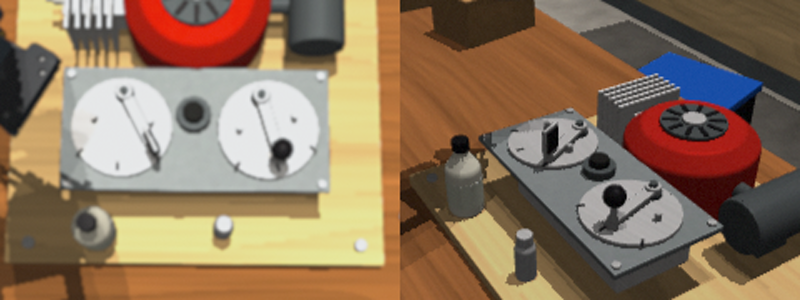

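The choke is against its far stop, with the tab at (152,148) in the crop at about (0.571, 0.001). The throttle and the loose things haven't moved. Now I press the primer at (0.6105, -0.0465).

```bash
python3 - <<'E'
from push import *
x,y=0.6105,-0.0465; o=[180,0,180]
env.move_pose([x,y,0.28],o); env.servo_line([x,y,0.206]); env.wait(0.2); f0=st('above')
for z in [0.200,0.198,0.196,0.195,0.194,0.193,0.192]:
    env.servo_line([x,y,z],speed=0.03); env.wait(0.15); f=st(z)
    if (f-f0)[2]>9: break
env.wait(0.2)
env.servo_line([x,y,0.28],speed=0.1)
env.move_pose([0.45,0.3,0.34],[180,0,150]); env.wait(0.5)
for cam in ['top','side']:
    c=snap(cam,cam+'4.png')
    for n in ['choke_tab','primer_top','throttle_knob']:
        print(cam,n,[(w(c,r['point']).round(4),round(r['confidence'],2)) for r in eyes.place_of(n,cam)[:2]])
a=cv2.imread('pics/top4.png')[100:280,160:400]; b=cv2.imread('pics/side4.png')[100:280,180:420]
cv2.imwrite('pics/ab4.png',cv2.resize(np.hstack([a,b]),(800,300),interpolation=2))
st('end')
E
```

```text
above 16.47 [ 0.611  -0.0465  0.2071] [ 0.3  0.1 -0.2]
0.2 16.97 [ 0.6105 -0.0465  0.2001] [0.5 0.6 1.6]
0.198 17.37 [ 0.6106 -0.0465  0.1981] [ 0.2 -1.1  3.1]
0.196 17.77 [ 0.6106 -0.0465  0.1961] [ 1.3 -0.   3.9]
0.195 18.17 [ 0.6106 -0.0465  0.1951] [ 1.5 -0.2  3.5]
0.194 18.57 [ 0.6106 -0.0465  0.1945] [-1.   0.1 11.4]
top choke_tab [(array([0.5698, 0.0024, 0.1551]), 0.75), (array([0.6337, 0.0359, 0.1111]), 0.29)]
top primer_top [(array([ 0.6106, -0.0457,  0.1216]), 0.6)]
top throttle_knob []
side choke_tab [(array([0.5688, 0.0032, 0.1524]), 0.6)]
side primer_top [(array([ 0.6109, -0.0431,  0.1265]), 0.42)]
side throttle_knob [(array([ 0.5605, -0.1421,  0.1456]), 0.68), (array([ 0.5913, -0.0463,  0.0044]), 0.57)]
end 22.12 [0.45 0.3  0.34] [-0.6  0.4 -0.3]
```

View pics/ab4.png

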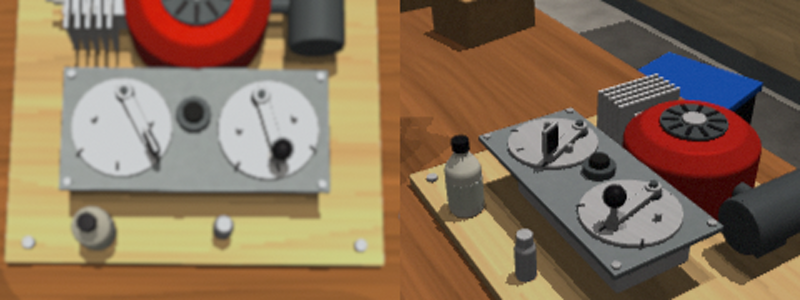

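The primer bottomed out at 11 N and is back out at (193,113). The choke is still at full, the tab at (152,148), and nothing else has moved.

```bash
python3 -c "
from h import *
print(workorder.close_job())"
```

```text
the job is handed in; nothing more can be done
None
```

The choke is at full against its far stop, the primer was pressed fully in and came back out, the throttle and loose things look unmoved in the last pictures, and the job is handed in (no verdict was returned).

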